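# Weigh the filled tub on the baker's balance

## Robot

A 7-joint arm with a two-finger parallel gripper is mounted at the origin on the work surface. World frame = base frame: x ahead of the robot, y to its left, z up, the work surface at z = 0. Lengths are in m, angles in rad, forces in N, time in s.
With the tool pointing down it reaches from about 0.4 to 0.85 m from the base axis. Payload 10.4 kg.
Tool frame: the origin (TCP) lies midway between the tips of the shut fingers; the grasp point (between the pads) lies 19 mm behind it; z points along the fingers, y is the line along which they close (so a half turn about z gives the same grasp; the last joint's range is limited). The gripper opens to 87 mm and grips with 3 to 60 N. Pads are 19 mm wide; open, the fingers measure 117 mm over their backs; the gripper's body (75 mm by 190 mm) begins 51 mm behind the grasp point.
Start: joints at [1.093, 0.332, -0.065, 1.46, 0.022, 1.35, -0.088], TCP at [0.275, -0.561, 0.223] pointing down, gripper open.
Joint ranges: [-2.6, 2.6], [-0.5, 2.12], [-1.47, 1.34], [0.16, 2.42], [-1.27, 4.41], [0.06, 2.06], [-2.6, 2.6]. Speed limits (rad/s): [2.22, 2.22, 2.79, 2.79, 3.14, 3.14, 3.14].

## Interface

Orientations are given as a unit quaternion [x, y, z, w].
In Python, from bench import r gives the robot as it stands.
- The arm moves only by the tool arm_command, never from a script. Its argument "moves" is one flat list of numbers, 4 for each row, row after row: the shift along the tool's x, y, z in cm, then the turn about the tool's z in degrees. A call has 1 to 12 rows; each row shifts and turns the commanded pose from where the row before left it, along the tool's axes as they then stand; what a row does not reach is not made up. A row lasts 1/12 s, in which the tool goes at most 41.7 mm and 7.16 degrees, less where a joint would pass 70% of its speed; a pose out of reach is approached as far as the arm can. A call with a gripper value outside its range is refused whole. "fingers" is the opening in per cent of the stroke, from 0 (shut) to 100 (fully open), set as the call begins (left out, the last holds). The fingers move at their own pace and stop on an object; "squeeze" is the grip in N (left out, the last holds). Time passes only in rows, so rows that do not move let the fingers close. It gives the time, the measured TCP pose, the force, the opening and the grip force at its end, in the units of the state.
- r.read_state(): the state, without advancing time (a new reading comes with each control period).
- r.camera(name): name is "side" or "top" or "wrist"; returns the picture (400x640x3 uint8, red, green, blue); there is no depth.
- r.camera_info(name): a dict with "fx", "fy", "cx", "cy" (pixels), "k1" (the pictures are not rectified: a ray, as slopes to the right and down, at radius r is drawn at 1 + k1 r^2 times it, then the intrinsics apply), "origin" and "attitude" of the camera in the world. Camera axes: x right, y up, looking along -z (the intrinsics and any distortion apply to the point x, -y, -z); pixel columns grow to the right and rows downward; lengths in m; the calibration is good to about 2 mm. A picture is of the moment at which its call begins: read the wrist's pose just before it. camera_info takes no time and is no camera call; for the wrist camera it gives the pose at the moment of the call.
- r.close_job(): hands the job in; it is judged then, once.
The state is a dict: "time": time; "joint_positions": joint angles; "joint_vel": joint speeds; "joint_torque": joint torques, N m; "ee_pos": TCP position; "eef_rot": TCP orientation; "ft_force": force on the tool from outside, world axes, zero at the start; "torque": the same for the moment, N m; "width": finger opening in m; "grip_force": force on a finger pad.
Only numpy, scipy, OpenCV 4.12 (cv2) and the standard library are available. Lean on these libraries where they do the work, as an engineer would, in place of code of your own. Each camera call takes 0.05 s, during which the arm holds its last target. There are 200 camera calls.

## Task

Weigh the filled tub on the baker's balance: leave the tub on its platform, set the large weight on the empty platform (add the small one too if it is needed), and push the sliding poise along the front bar until the beam floats level by itself. Leave the weights standing upright on the platform, an unused weight standing on the counter clear of the balance, and do not disturb the other things on the counter.

Things in the scene. Friction and masses are not known exactly. Their poses are not given: they have to be found in the camera images.
- scale: White base of a baker's balance, fixed, 150 mm deep (x), 420 wide (y), 30 high; origin under its centre, on the counter. x points away from the robot, y to its left (yaw to 0.15 rad). Beam along y, pivot 70 mm above the origin; platforms 170 mm either side: the tub's at +y, the weights' at -y. Posts over the middle with index plates (80 mm wide in y, top at 155 mm) and needle.
- beam (a joint): Tilt of the beam, rad: 0 level, positive when the weights' side (-y) is down; stops at -0.12 and 0.12; starts at about -0.12 (tub down). Between the stops it floats: 10 g of surplus tilts it by about 0.0115 rad, 10 mm of poise travel by about 0.024 rad. It needs about 1.2 s to come to rest.
- poise (a joint): Position of the poise along the front bar, m: 0 at the bar's middle (no effect), positive towards the weights' side (-y), where it helps the weights; stops at -0.1 and 0.1. 1 mm is worth about 2.06 g on a platform. It slides against about 1 N of friction and stays where it is left.
- poise_top (a point): Centre of the top of the poise: a dark upright steel block, 26 mm wide along the bar, 32 deep, 70 tall, threaded on a round steel bar (12 mm thick, 266 long) that is part of the beam: it runs along the balance's y, 125 mm in front of the pivot (at x = -125 mm), at the pivot's height. This point is 48 mm above the bar's centre line; bar and poise tilt with the beam.
- load_platform (a point): Centre of the top face of the tub's platform, a steel disc 150 mm in diameter and 8 mm thick, 113 mm above the counter when the beam is level (20 mm lower or higher at the stops). The platform stays horizontal at any tilt.
- weight_platform (a point): Centre of the top face of the weights' platform, the same disc on the other side; stays horizontal. Where on the disc a weight stands makes no difference to the balance.
- tub: White round lidded tub, 97 mm tall, 106 mm wide at the lid, filled: it weighs between 0.7 and 1.2 kg (hidden). Origin at the centre of its underside; starts standing on the tub's platform.
- large_weight: Dark steel weight of 800 g, 74 mm tall: a round body 58 mm wide and 32 mm high, a neck 16 mm wide, and on top a round knob 30 mm wide from 51 to 74 mm. Origin at the centre of its underside, z up. Stands on the counter.
- small_weight: Dark steel weight of 300 g, 62 mm tall, same shape: body 40 mm wide and 22 mm high, neck 14 mm, knob 24 mm wide from 43 to 62 mm. Origin at the centre of its underside, z up. Stands on the counter.
- can: Drink can, 62 mm wide, 115 mm tall, standing; not part of the job. Origin under its centre.
- jar: Glass jar with steel lid, 68 mm wide, 85 mm tall; not part of the job. Origin under its centre.
- bowl: Small white bowl, 110 mm wide, 45 mm tall; not part of the job. Origin under its centre.
- sauce: Squeeze bottle, 64 mm wide, 170 mm tall; not part of the job. Origin under its centre.
- spatula: Spatula lying on the counter; not part of the job. Origin in the tool's middle, x along it.
There are look-alikes about, which are no part of the job. What is shaped like the large_weight but blue is not meant. Of the things shaped like the tub, the white one is meant.

How it is judged:
On the way:
1. the large weight stands upright on the weights' platform (horizontal distance between large_weight and weight_platform below 0.07 m and z of large_weight in the frame of weight_platform between -0.006 and 0.006 m and angle between large_weight's own z axis and vertical below 0.1 rad and contact force between large_weight and the fingers below 0.1 N), for 0.2 s.
At the end, for the whole second after the job is handed in: Beam level within 0.025 rad and at rest; tub upright on its platform (within 50 mm of its centre); large weight upright on the other platform (within 70 mm); small weight upright on that platform too, or on the counter over 95 mm from both platform centres and 40 mm from the poise (value of joint beam between -0.025 and 0.025 rad and velocity of joint beam between -0.03 and 0.03 rad/s and horizontal distance between tub and load_platform below 0.05 m and z of tub in the frame of load_platform between -0.006 and 0.006 m and angle between each of tub, large_weight, small_weight's own z axis and vertical below 0.1 rad and horizontal distance between large_weight and weight_platform below 0.07 m and z of large_weight in the frame of weight_platform between -0.006 and 0.006 m and ((horizontal distance between small_weight and weight_platform below 0.07 m and z of small_weight in the frame of weight_platform between -0.006 and 0.006 m) or (height (world z) of small_weight below 0.006 m and horizontal distance between small_weight and weight_platform above 0.095 m and horizontal distance between small_weight and load_platform above 0.095 m and horizontal distance between small_weight and poise_top above 0.04 m))); the robot touches nothing.
It fails at once if another thing on the counter is moved by more than 30 mm (distance of any of can, jar, bowl, sauce, spatula from where it was at the start of the episode above 0.03 m).
It fails at once if the tub is taken off its platform or tipped (distance between tub and load_platform above 0.07 m or angle between tub's own z axis and vertical above 0.3 rad).
It also fails if it takes over 72 s, if anything falls off the work surface, if the arm or the gripper's body presses on something with over 40 N, if the wrist force passes 120 N, or if a joint passes its speed limit or range.

## Working session

There is one attempt and no reset: what is moved stays moved. The work goes in short steps, Python scripts to look and compute and a tool call to move; the robot and the scene stay as the last step left them, time stands still between calls to the robot, and variables do not carry over. Pictures are saved under pics/ and viewed, at most 10 in all, crops included, and the job is handed in when it is done.

Besides the shell and the picture viewer there is one more tool, called after "Emit:" as name(argument=value, ...), one argument or row to a line, values as JSON. arm_command: Moves the arm, as the interface text tells. Its arguments: {"type":"object","properties":{"moves":{"type":"array"},"fingers":{"type":"number"},"squeeze":{"type":"number"}},"required":["moves"]}

```bash
ls; mkdir -p pics; cat > h.py <<'E'
import numpy as np, cv2
from bench import r
from scipy.spatial.transform import Rotation as R
def info(n):
    i=r.camera_info(n); a=np.array(i['attitude'],float)
    M=R.from_quat(a).as_matrix() if a.size==4 else a.reshape(3,3)
    return i,M,np.array(i['origin'])
def ray(I,px):
    i,M,o=I
    K=np.array([[i['fx'],0,i['cx']],[0,i['fy'],i['cy']],[0,0,1.]])
    u=cv2.undistortPoints(np.array([[px]],float),K,np.array([i['k1'],0,0,0.]))[0,0]
    d=M@np.array([u[0],-u[1],-1]); return o,d/np.linalg.norm(d)
def plane(I,px,z):
    o,d=ray(I,px); return o+d*(z-o[2])/d[2]
def two(I1,p1,I2,p2):
    o1,d1=ray(I1,p1);o2,d2=ray(I2,p2)
    s=np.linalg.lstsq(np.c_[d1,-d2],o2-o1,rcond=None)[0]
    a=o1+s[0]*d1;b=o2+s[1]*d2; return (a+b)/2,np.linalg.norm(a-b)
def proj(I,p):
    i,M,o=I; c=M.T@(np.array(p)-o); x,y=c[0]/-c[2],-c[1]/-c[2]; k=1+i['k1']*(x*x+y*y)
    return i['cx']+i['fx']*x*k, i['cy']+i['fy']*y*k
def snap(n,f):
    I=info(n); im=cv2.cvtColor(r.camera(n),cv2.COLOR_RGB2BGR); cv2.imwrite('pics/'+f,im); return I,im
E
python3 - <<'E'
from h import *
ims=[]
for n in('top','side','wrist'):
    I,im=snap(n,n+'0.png'); print(n,{k:I[0][k] for k in('fx','fy','cx','cy','k1')},I[2].round(3),I[1].round(2).tolist())
s=r.read_state(); print(s['ee_pos'],s['eef_rot'],s['time'])
E
```

```text
pics
top {'fx': 475.56537065330116, 'fy': 475.56537065330116, 'cx': 316.8959754247194, 'cy': 201.54555851165455, 'k1': 0.03959234322717967} [0.403 0.006 1.58 ] [[-0.01, 1.0, -0.08], [-1.0, -0.01, -0.0], [-0.0, 0.08, 1.0]]
side {'fx': 495.2793773416338, 'fy': 495.2793773416338, 'cx': 322.62931415755605, 'cy': 194.14548375506854, 'k1': -0.013763510846624838} [-0.037  0.698  1.108] [[-0.77, 0.48, -0.41], [-0.64, -0.58, 0.51], [0.01, 0.65, 0.76]]
wrist {'fx': 307.7630654639014, 'fy': 307.7630654639014, 'cx': 315.5407951160385, 'cy': 198.11343471572786, 'k1': -0.045404651096512594} [ 0.352 -0.524  0.384] [[0.44, 0.85, 0.28], [-0.9, 0.42, 0.13], [-0.0, -0.31, 0.95]]
[ 0.27437646 -0.56122942  0.22195037] [ 9.74261238e-01  2.25421271e-01 -1.63610898e-04 -5.14599748e-04] 0.15
```

View pics/top0.png

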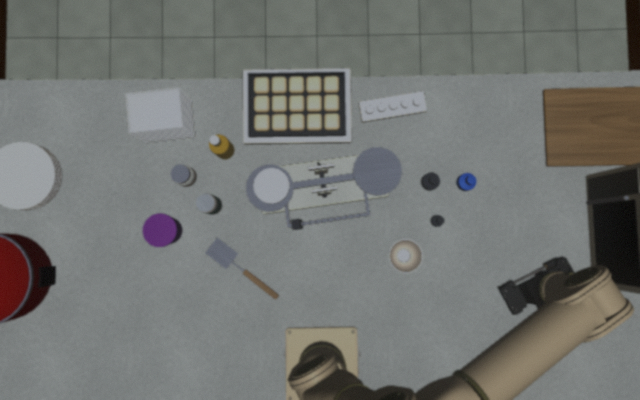

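View pics/side0.png

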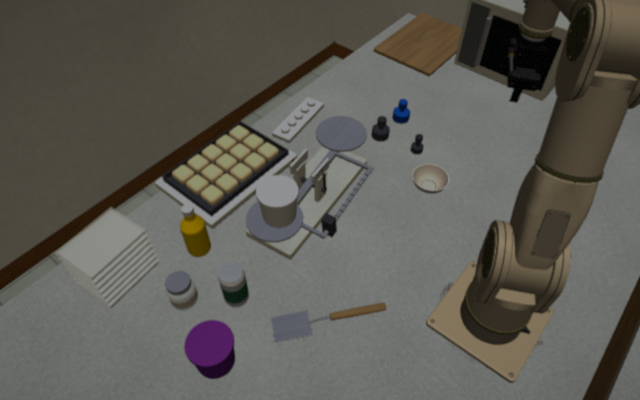

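Top view: the balance has the white tub at (270,186), the empty platform at (377,172) and the poise at (297,224). The weights stand to its right.
Candidates for the large weight: black (430,181) and blue (467,182) in top. The black one is meant, since the blue one is excluded. The small weight is black, at (437,221). For the tub: white (270,186) on the scale and purple (161,230). The white one is meant.

```bash
python3 - <<'E'
from h import *
T=info('top');S=info('side');t=cv2.imread('pics/top0.png');s=cv2.imread('pics/side0.png')
def blobs(im,box,thr=75):
    x0,y0,x1,y1=box; g=im[y0:y1,x0:x1].max(2); n,l,st,c=cv2.connectedComponentsWithStats((g<thr).astype(np.uint8))
    return [(st[k].tolist(),(c[k]+[x0,y0]).round(1).tolist()) for k in range(1,n) if st[k,4]>25]
print('top',blobs(t,(410,160,455,235)),blobs(t,(283,212,312,236)))
print('side',blobs(s,(365,110,430,160)),blobs(s,(315,205,345,240)))
a=cv2.resize(t[150:240,280:480],None,fx=4,fy=4,interpolation=cv2.INTER_CUBIC)
b=cv2.resize(s[90:240,310:440],(520,600),interpolation=cv2.INTER_CUBIC)[:, :]
b=cv2.resize(s[95:165,300:440],(400,200),interpolation=cv2.INTER_CUBIC)
c=cv2.resize(s[180:250,300:440],(400,200),interpolation=cv2.INTER_CUBIC)
cv2.imwrite('pics/c1.png',np.vstack([a,np.hstack([b,c])]))
E
```

```text
top [([11, 13, 18, 17, 236], [429.9, 181.1]), ([21, 56, 13, 10, 104], [436.6, 220.4])] [([8, 7, 12, 10, 93], [296.4, 223.8])]
side [([28, 3, 17, 11, 100], [400.2, 118.7]), ([6, 6, 19, 25, 328], [380.3, 129.6]), ([46, 24, 12, 20, 182], [417.2, 144.7])] [([0, 0, 22, 32, 287], [328.3, 223.4])]
```

View pics/c1.png

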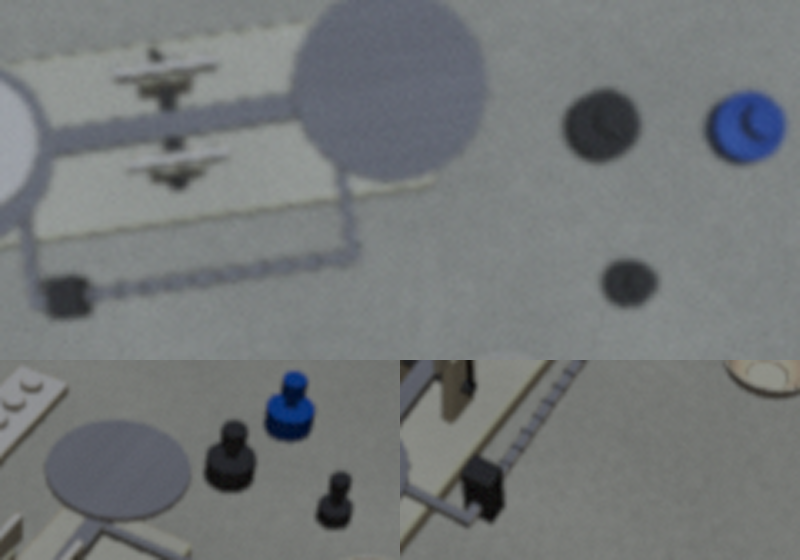

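The crop shows the black large weight (top ~(431,180)) between the platform and the blue look-alike, and the black small weight at ~(437,220). The poise is at the tub end of its bar (~(297,222)).

```bash
python3 - <<'E'
from h import *
T=info('top');S=info('side')
for n,p,q in (('largeknob',(432.3,179.8),(381.9,119)),('smallknob',(438,220.3),(419,136.5)),('poise',(297,221.5),(330.1,216.8)),('wplat',(377.5,172),(341.3,133.5)),('tublid',(270.5,185.5),(278,187))):
    print(n,*[np.round(x,4) for x in two(T,p,S,q)])
print(plane(T,(429.9,181.1),.016),plane(T,(436.6,220.4),.011), plane(T,(405,256),.045),plane(T,(467,182),.02))
print('plat',plane(T,(377.5,172),.133), 'bar',plane(T,(287+70,150+265/4),.07),plane(T,(368,214),.07),plane(T,(288,226),.06))
s=r.read_state();print(R.from_quat(s['eef_rot']).as_matrix().round(3).tolist())
E
```

```text
largeknob [ 0.5822 -0.3604  0.0765] 0.0016
smallknob [ 0.4532 -0.3772  0.0656] 0.003
poise [0.4524 0.068  0.0982] 0.0076
wplat [ 0.6045 -0.1799  0.1267] 0.0024
tublid [0.5568 0.1409 0.2018] 0.0026
[ 0.58592315 -0.3666848   0.016     ] [ 0.45611332 -0.3856445   0.011     ] [ 0.34233631 -0.2724798   0.045     ] [ 0.58066741 -0.48688007  0.02      ]
plat [ 0.60260248 -0.17972695  0.133     ] bar [ 0.47063792 -0.11947411  0.07      ] [ 0.47731224 -0.15453739  0.07      ] [0.44299249 0.10061786 0.06      ]
[[0.898, 0.439, -0.001], [0.439, -0.898, 0.001], [-0.0, -0.001, -1.0]]
```

Emit:
arm_command(
  moves=[2,-0.2,0,0,3.6,-0.4,0,0,3.6,-0.4,0,0,3.6,-0.4,0,0,3.6,-0.4,0,0,3.6,-0.5,0,0,3.6,-0.5,0,0,3.6,-0.5,0,0,3.6,-0.5,0,0,3.6,-0.5,0,0,2.1,0,0,0,0,0,0,0],
  fingers=65,
  squeeze=30,
)

```text
time: 1.15
ee_pos: [0.588, -0.3569, 0.2214]
eef_rot: [0.973, 0.229, 0.001, -0.002]
ft_force: [-0.2, -0.1, -0.4]
width: 0.0567
grip_force: 0.0
```

```bash
python3 - <<'E'
from h import *
s=r.read_state();I,im=snap('wrist','w1.png');print(s['ee_pos'],s['eef_rot'],proj(I,(.583,-.362,.074)),proj(I,s['ee_pos']))
E
```

```text
[ 0.58800704 -0.35690929  0.22143837] [ 9.73403215e-01  2.29091860e-01  8.40506239e-04 -1.54760157e-03] (np.float64(317.5569824437051), np.float64(191.70611762328798)) (np.float64(314.6734572083889), np.float64(252.0843718695199))
```

View pics/w1.png

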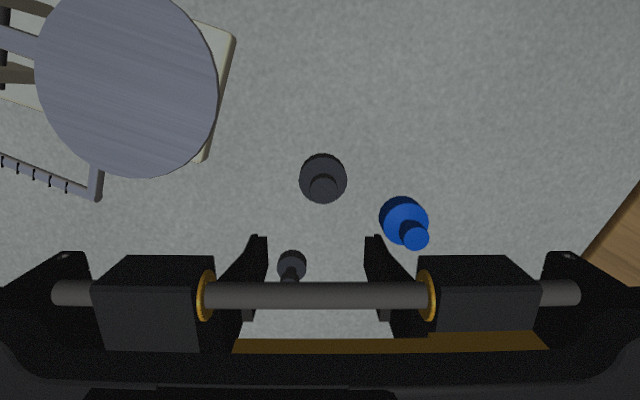

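The wrist view shows the large weight's knob at (322,188), with blue at (415,238), small at (291,270), and the platform disc around (127,83).

```bash
python3 - <<'E'
from h import *
I=info('wrist');T=info('top')
print(plane(I,(322.5,188),.074),two(I,(322.5,188),T,(432.3,179.8)),plane(I,(323,178),.025))
# disc edge points
P=np.array([plane(I,p,.133)[:2] for p in ((217,85),(218,110),(35,70),(45,115),(110,175),(150,176),(200,30))])
A=np.c_[2*P,np.ones(len(P))];c=np.linalg.lstsq(A,(P**2).sum(1),rcond=None)[0];print(c[:2],np.sqrt(c[2]+c[:2]@c[:2]))
M=R.from_quat(r.read_state()['eef_rot']).as_matrix()
k=plane(I,(322.5,188),.074);k[2]=.045
print('shift cm',M.T@(k-r.read_state()['ee_pos'])*100)
E
```

```text
[ 0.58637774 -0.36772491  0.074     ] (array([ 0.58406068, -0.36672568,  0.06096482]), np.float64(0.005965144773051016)) [ 0.58571836 -0.36984398  0.025     ]
[ 0.60615701 -0.1826882 ] 0.07444072629850743
shift cm [-0.30836249  0.79115287 17.65472397]
```

Emit:
arm_command(
  moves=[-0.4,0.8,1,0,0,0,3,0,0,0,3,0,0,0,3,0,0,0,3,0,0,0,2.5,0,0,0,1.5,0,0,0,0.6,0,0,0,0,0,0,0,0,0],
)

```text
time: 2.03
ee_pos: [0.5829, -0.3729, 0.0471]
eef_rot: [0.974, 0.225, 0.0, 0.0]
ft_force: [0.5, -0.6, 0.4]
width: 0.0564
grip_force: 0.0
```

Emit:
arm_command(
  moves=[0,0,0,0,0,0,0,0,0,0,0,0,0,0,0,0,0,0,0,0,0,0,0,0],
  fingers=0,
  squeeze=35,
)

```text
time: 2.53
ee_pos: [0.5835, -0.3702, 0.047]
eef_rot: [0.974, 0.226, -0.0, -0.001]
ft_force: [-4.0, 3.2, 5.8]
width: 0.0288
grip_force: 34.9
```

Emit:
arm_command(
  moves=[0,0,-1,0,0,0,-2,0,0,0,-3,0,0,0,-3,0,0,0,-3,0,0,0,-3,0,0,0,-2,0,0,0,0,0],
)

```text
time: 3.2
ee_pos: [0.5849, -0.3725, 0.2219]
eef_rot: [0.974, 0.225, 0.003, 0.003]
ft_force: [0.8, 0.2, -6.2]
width: 0.0288
grip_force: 34.9
```

Emit:
arm_command(
  moves=[0.6,-1,0,0,1.3,-2,0,0,1.6,-2.5,0,0,1.6,-2.5,0,0,1.6,-2.5,0,0,1.5,-2.4,0,0,1.2,-1.8,0,0,0.7,-1.1,0,0,0,0,0,0,0,0,0,0],
)

```text
time: 4.03
ee_pos: [0.6042, -0.1846, 0.2149]
eef_rot: [0.974, 0.226, -0.001, -0.0]
ft_force: [0.9, -0.9, -7.4]
width: 0.029
grip_force: 35.0
```

```bash
python3 - <<'E'
from h import *
a=snap('side','s2.png')[1];b=snap('wrist','w2.png')[1];s=r.read_state();print(s['ee_pos'],s['eef_rot'])
cv2.imwrite('pics/c2.png',np.hstack([cv2.resize(a[60:260,220:460],(480,400)),cv2.resize(b,(320,400))]))
E
```

```text
[ 0.60401705 -0.1867862   0.21545517] [ 9.74465038e-01  2.24537258e-01 -9.37251173e-04  1.75082590e-04]
```

View pics/c2.png

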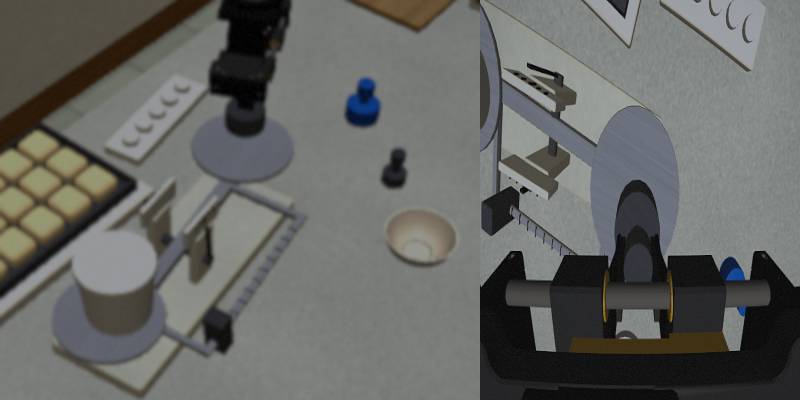

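The weight hangs upright over the platform disc, about 35 mm above it. I'll lower it until the force changes.

Emit:
arm_command(
  moves=[0,0,1,0,0,0,1,0,0,0,0.7,0,0,0,0.3,0,0,0,0.2,0,0,0,0,0],
)

```text
time: 4.63
ee_pos: [0.6046, -0.1852, 0.1839]
eef_rot: [0.974, 0.225, -0.0, -0.0]
ft_force: [-0.1, -0.4, -6.5]
width: 0.029
grip_force: 35.0
```

Emit:
arm_command(
  moves=[0,0,0.2,0,0,0,0.2,0,0,0,0,0],
)

```text
time: 4.88
ee_pos: [0.6048, -0.1851, 0.1804]
eef_rot: [0.974, 0.225, 0.0, 0.0]
ft_force: [0.0, 0.6, -6.9]
width: 0.029
grip_force: 35.0
```

Emit:
arm_command(
  moves=[0,0,0.2,0,0,0,0,0],
)

```text
time: 5.05
ee_pos: [0.6052, -0.185, 0.1797]
eef_rot: [0.974, 0.226, 0.001, 0.0]
ft_force: [-3.9, 1.8, 3.3]
width: 0.0288
grip_force: 34.9
```

Emit:
arm_command(
  moves=[0,0,0.2,0,0,0,0,0],
)

```text
time: 5.22
ee_pos: [0.6051, -0.1852, 0.1773]
eef_rot: [0.974, 0.225, 0.001, 0.0]
ft_force: [-2.7, 1.0, 2.7]
width: 0.0289
grip_force: 34.9
```

Emit:
arm_command(
  moves=[0,0,0.2,0,0,0,0,0],
)

```text
time: 5.38
ee_pos: [0.605, -0.1855, 0.1747]
eef_rot: [0.974, 0.225, 0.0, 0.0]
ft_force: [-2.1, 0.3, 3.5]
width: 0.0288
grip_force: 34.9
```

Emit:
arm_command(
  moves=[0,0,-0.2,0,0,0,-0.2,0,0,0,0,0],
)

```text
time: 5.63
ee_pos: [0.6052, -0.185, 0.1794]
eef_rot: [0.974, 0.226, 0.0, 0.0]
ft_force: [-2.2, 1.2, 3.9]
width: 0.0285
grip_force: 34.9
```

Emit:
arm_command(
  moves=[0,0,0,0,0,0,0,0,0,0,0,0,0,0,0,0,0,0,0,0,0,0,0,0],
  fingers=70,
)

```text
time: 6.13
ee_pos: [0.6049, -0.1853, 0.1784]
eef_rot: [0.974, 0.225, 0.0, 0.0]
ft_force: [-0.6, -0.5, 0.7]
width: 0.0582
grip_force: 0.0
```

Emit:
arm_command(
  moves=[0,0,-1,0,0,0,-2,0,0,0,-3,0,0,0,-3,0,0,0,-1,0,0,0,0,0],
)

```text
time: 6.63
ee_pos: [0.6062, -0.1853, 0.2829]
eef_rot: [0.974, 0.225, 0.003, 0.002]
ft_force: [0.3, -0.7, 0.7]
width: 0.0611
grip_force: 0.0
```

```bash
python3 - <<'E'
from h import *
a=snap('side','s3.png')[1];b=snap('wrist','w3.png')[1];s=r.read_state();print(s['ee_pos'],s['eef_rot'],s['time'])
cv2.imwrite('pics/c3.png',np.hstack([cv2.resize(a[60:260,220:460],(480,400)),cv2.resize(b,(320,400))]))
E
```

```text
[ 0.60482828 -0.18514586  0.27854707] [9.74251441e-01 2.25464178e-01 1.29515868e-04 1.30744114e-04] 6.7333
```

View pics/c3.png

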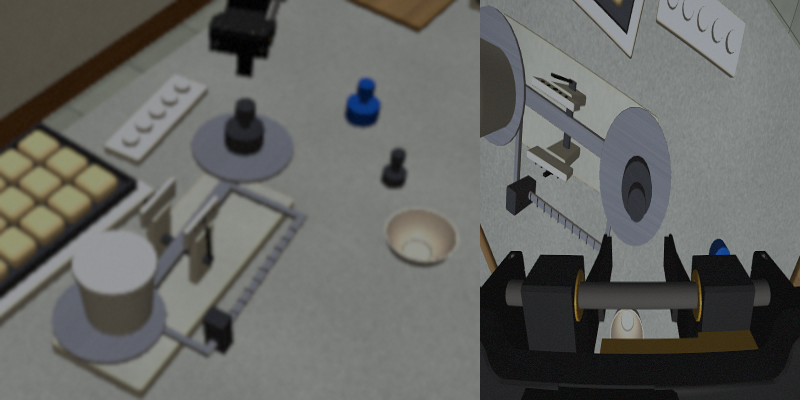

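The weight stands upright near the disc's centre and the beam is still tub-down. Next is the poise: I'll turn the tool in line with the bar and move over it.

Emit:
arm_command(
  moves=[0,0,0,6,0,0,0,6,-0.4,-1,0,6,-1.2,-2.6,0,0,-1.5,-3.3,0,0,-1.5,-3.3,0,0,-1.5,-3.3,0,0,-1.5,-3.3,0,0,-1.5,-3.3,0,0,-1.5,-3.3,0,0,-1.2,-2.6,0,0,-0.6,-1,0,0],
  fingers=58,
)

```text
time: 7.73
ee_pos: [0.4408, 0.0677, 0.2775]
eef_rot: [0.997, 0.072, -0.001, 0.0]
ft_force: [0.1, 0.1, -0.6]
width: 0.0504
grip_force: 0.0
```

Emit:
arm_command(
  moves=[0,0,2,0,0,0,3,0,0,0,1,0,0,0,0,0],
)

```text
time: 8.07
ee_pos: [0.4414, 0.0633, 0.2155]
eef_rot: [0.998, 0.07, -0.003, 0.0]
ft_force: [-0.5, -0.5, -0.1]
width: 0.0503
grip_force: 0.0
```

```bash
python3 - <<'E'
from h import *
s=r.read_state();I,im=snap('wrist','w4.png');M=R.from_quat(s['eef_rot']).as_matrix();print(s['ee_pos'],M.round(3).tolist(),s['time'])
u,v=proj(I,(.444,.066,.106));print(u,v)
g=(im.max(2)<60).astype(np.uint8);n,l,st,c=cv2.connectedComponentsWithStats(g)
for k in range(1,n):
    if st[k,4]>80:print(st[k],c[k])
for z in(.1,.11):print(plane(I,(u,v),z))
E
```

```text
[0.44141694 0.06332341 0.21548959] [[0.99, 0.14, -0.006], [0.14, -0.99, -0.001], [-0.006, -0.0, -1.0]] 8.0667
312.76619369542635 192.56471806012036
[560   0  51 138 709] [570.71791255  66.70098731]
[401   4  44  28 467] [421.05139186  19.24411135]
[629  23  11  55 426] [635.07981221  51.10093897]
[   9   33   96   71 4110] [61.96690998 71.36545012]
[ 314   57  244  123 1244] [480.27009646  88.98311897]
[405  92  30  13 226] [415.84070796  98.99115044]
[  0 112  10  47 323] [  3.52631579 135.94427245]
[ 290  156   34   46 1329] [306.29270128 178.71181339]
[627 194  13  27 249] [634.31325301 207.76706827]
[    0   234   640   166 77509] [319.96392677 332.81680837]
[0.44215714 0.06579414 0.1       ]
[0.44522857 0.06613724 0.11      ]
```

View pics/w4.png

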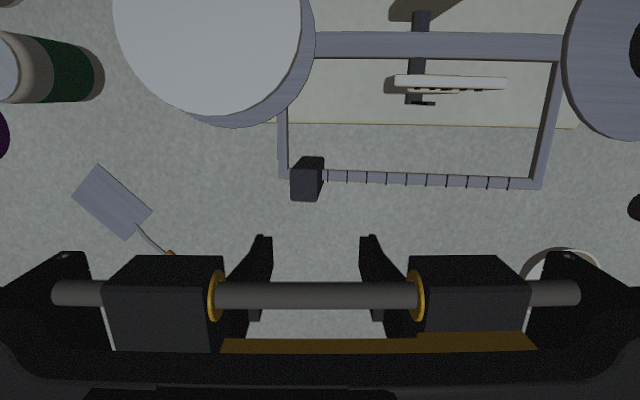

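The poise's top face is centred at (306,184) and measures about (0.451, 0.073). The fingers straddle it after a shift of x +1.1, y -0.8, down 12.5.

Emit:
arm_command(
  moves=[0.5,-0.4,1,0,0.6,-0.4,2,0,0,0,3,0,0,0,3,0,0,0,2,0,0,0,1,0,0,0,0.5,0,0,0,0,0,0,0,0,0],
)

```text
time: 8.87
ee_pos: [0.454, 0.0739, 0.0947]
eef_rot: [0.998, 0.07, 0.001, -0.0]
ft_force: [-0.3, 1.1, 0.8]
width: 0.0503
grip_force: 0.0
```

Emit:
arm_command(
  moves=[0,0.7,0,0,0,1,0,0,0,1,0,0,0,1,0,0,0,1,0,0,0,1,0,0,0,0,0,0],
)

```text
time: 9.45
ee_pos: [0.4612, 0.0143, 0.0935]
eef_rot: [0.998, 0.069, -0.0, 0.001]
ft_force: [-0.3, -0.7, -0.0]
width: 0.0501
grip_force: 0.0
```

```bash
cat > look.py <<'E'
import sys
from h import *
s=r.read_state();I,im=snap('side',sys.argv[1]+'.png');J,jm=snap('wrist',sys.argv[1]+'w.png');t=snap('top',sys.argv[1]+'t.png')
print(s['ee_pos'],s['time'])
cv2.imwrite('pics/'+sys.argv[1]+'c.png',np.hstack([cv2.resize(im[60:260,220:460],(480,400),interpolation=cv2.INTER_CUBIC),cv2.resize(jm,(320,400))]))
E
python3 look.py p1
```

```text
[0.46119029 0.01430439 0.09346291] 9.45
```

View pics/p1c.png

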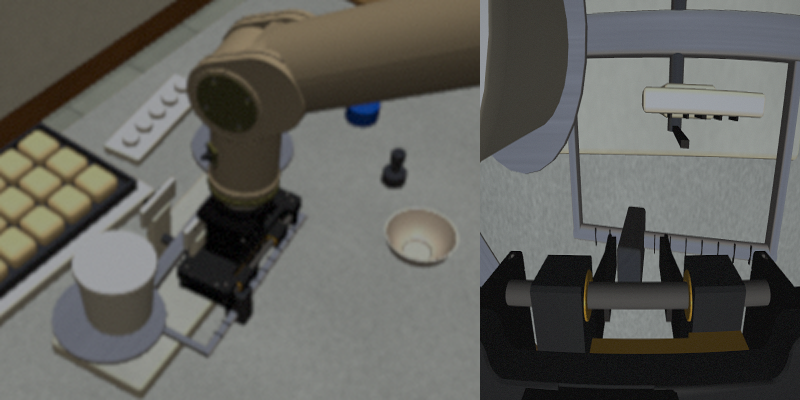

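The poise sits between the fingers and has slid towards the middle; the beam is still tub-down. From here I'll measure tilt numerically by tracking the tub in the side view.

```bash
cat > tilt.py <<'E'
import sys
from h import *
s=r.read_state();S,im=snap('side',sys.argv[1]+'.png')
ref=cv2.imread('pics/side0.png')
up=lambda a:cv2.resize(a,None,fx=8,fy=8,interpolation=cv2.INTER_CUBIC)
t=up(ref[175:228,254:302]); w=up(im[155:238,244:312])
m=cv2.matchTemplate(w,t,cv2.TM_CCOEFF_NORMED);_,v,_,p=cv2.minMaxLoc(m)
d=np.array([p[0]/8+244-254,p[1]/8+155-175])
a=np.array(proj(S,(.557,.141,.165)));b=np.array(proj(S,(.557,.141,.175)))
g=(b-a)/.01; dz=d@g/(g@g)
print('shift px',d,'score',round(v,3),'dz mm',round(dz*1e3,1),'tilt',round(-.12+dz/.17,3),'ee',s['ee_pos'].round(4),'t',s['time'])
E
python3 tilt.py a1
```

```text
shift px [0. 0.] score 0.999 dz mm 0.0 tilt -0.12 ee [0.4609 0.0171 0.0934] t 9.6
```

Emit:
arm_command(
  moves=[0,0.6,0,0,0,1,0,0,0,1,-0.2,0,0,1,-0.2,0,0,1,-0.1,0,0,0.4,0,0,0,0,0,0,0,-0.6,0,0,0,0,0,0,0,0,0,0,0,0,0,0,0,0,0,0],
)

```text
time: 10.65
ee_pos: [0.4672, -0.0262, 0.0985]
eef_rot: [0.998, 0.071, 0.0, 0.0]
ft_force: [-0.7, -0.1, -0.6]
width: 0.0507
grip_force: 0.0
```

Emit:
arm_command(
  moves=[0,0,0,0,0,0,0,0,0,0,0,0,0,0,0,0,0,0,0,0,0,0,0,0,0,0,0,0,0,0,0,0,0,0,0,0],
)

```text
time: 11.4
ee_pos: [0.4672, -0.0264, 0.0986]
eef_rot: [0.998, 0.07, 0.0, 0.0]
ft_force: [0.1, -0.5, -0.5]
width: 0.0508
grip_force: 0.0
```

```bash
python3 tilt.py a2
```

```text
shift px [0. 0.] score 0.999 dz mm 0.0 tilt -0.12 ee [ 0.4672 -0.0264  0.0986] t 11.4
```

Emit:
arm_command(
  moves=[0,0.6,0,0,0,0.8,-0.1,0,0,0.8,-0.1,0,0,0.8,0,0,0,0.8,0,0,0,0.8,0,0,0,0.8,0,0,0,0,0,0,0,-0.6,0,0,0,0,0,0,0,0,0,0,0,0,0,0],
)

```text
time: 12.45
ee_pos: [0.4739, -0.0734, 0.1005]
eef_rot: [0.997, 0.071, 0.0, 0.0]
ft_force: [-0.2, -0.5, 0.1]
width: 0.0502
grip_force: 0.0
```

Emit:
arm_command(
  moves=[0,0,0,0,0,0,0,0,0,0,0,0,0,0,0,0,0,0,0,0,0,0,0,0,0,0,0,0,0,0,0,0,0,0,0,0,0,0,0,0,0,0,0,0],
)

```text
time: 13.37
ee_pos: [0.4739, -0.0739, 0.1006]
eef_rot: [0.998, 0.07, 0.0, 0.0]
ft_force: [0.1, 0.4, -0.5]
width: 0.0503
grip_force: 0.0
```

```bash
python3 tilt.py a3
```

```text
shift px [0. 0.] score 0.999 dz mm 0.0 tilt -0.12 ee [ 0.4739 -0.0739  0.1006] t 13.3667
```

The beam stays tub-down with the poise at about +0.03, so the tub is well over 900 g. I'll add the small weight: back out upwards and go over it.

Emit:
arm_command(
  moves=[0,-0.3,-1,0,0,0,-3,0,0,0,-3.5,0,0,0,-3.5,0,0,0,-3,0,0,0,-1,0,-0.3,1.3,0,0,-0.6,3,0,0,-0.7,3.5,0,0,-0.7,3.5,0,0,-0.7,3.5,0,0,-0.7,3.5,0,0],
  fingers=60,
)

```text
time: 14.42
ee_pos: [0.4621, -0.2586, 0.251]
eef_rot: [0.998, 0.07, 0.0, 0.0]
ft_force: [1.5, 0.0, 1.1]
width: 0.0525
grip_force: 0.0
```

Emit:
arm_command(
  moves=[-0.7,3.5,0,0,-0.7,3.5,0,0,-0.7,3.5,0,0,-0.4,1.5,0,0,0,0,2,0,0,0,2,0,0,0,0,0,0,0,0,0],
)

```text
time: 15.08
ee_pos: [0.4543, -0.3787, 0.2102]
eef_rot: [0.998, 0.071, -0.001, -0.001]
ft_force: [-0.3, 0.2, 0.5]
width: 0.0521
grip_force: 0.0
```

```bash
python3 - <<'E'
from h import *
s=r.read_state();I,im=snap('wrist','w6.png');print(s['ee_pos'],s['time'])
u,v=map(int,proj(I,(.454,-.379,.062)));print(u,v)
c=im[v-60:v+50,u-70:u+70];g=(c.max(2)<75).astype(np.uint8);n,l,st,cc=cv2.connectedComponentsWithStats(g)
for k in range(1,n):
    if st[k,4]>80:print(st[k],cc[k]+[u-70,v-60])
cv2.imwrite('pics/c6.png',cv2.resize(im[90:290,200:440],None,fx=2.5,fy=2.5,interpolation=cv2.INTER_CUBIC))
E
```

```text
[ 0.45434759 -0.3787008   0.21023404] 15.0833
315 185
[ 60  31  34  38 984] [321.67276423 173.90243902]
```

View pics/c6.png

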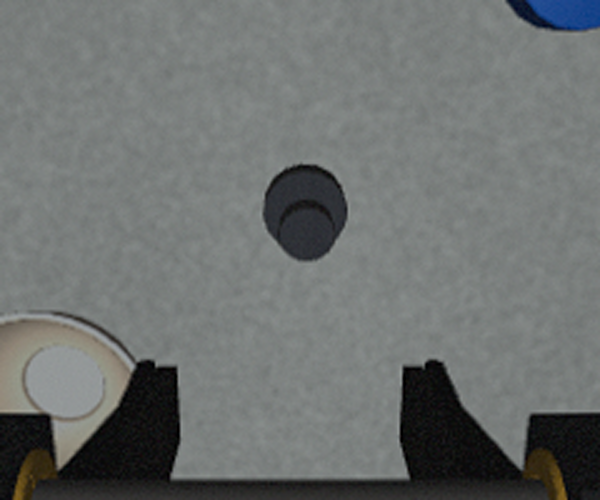

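The small weight stands alone in view, with its knob at (323,183) full-frame.

```bash
python3 - <<'E'
from h import *
s=r.read_state();I=info('wrist');T=info('top');M=R.from_quat(s['eef_rot']).as_matrix()
k=plane(I,(322.8,182.8),.062);print(k,two(I,(322.8,182.8),T,(438,220.3)))
k[2]=.0345;print('shift',M.T@(k-s['ee_pos'])*100, M.round(3).tolist())
E
```

```text
[ 0.45823154 -0.38666754  0.062     ] (array([ 0.45390586, -0.38568088,  0.03904213]), np.float64(0.0057863797839351845))
shift [ 0.21707599  0.79155034 17.69680169] [[0.99, 0.141, 0.0], [0.141, -0.99, 0.0], [0.0, 0.0, -1.0]]
```

Emit:
arm_command(
  moves=[0,0.7,1,0,0,0,3,0,0,0,3,0,0,0,3,0,0,0,3,0,0,0,2.5,0,0,0,1.4,0,0,0,0.5,0,0,0,0,0,0,0,0,0],
)

```text
time: 15.97
ee_pos: [0.4563, -0.3872, 0.0377]
eef_rot: [0.998, 0.07, 0.001, 0.001]
ft_force: [0.3, -0.2, -0.0]
width: 0.0523
grip_force: 0.0
```

Emit:
arm_command(
  moves=[0,0,0,0,0,0,0,0,0,0,0,0,0,0,0,0,0,0,0,0,0,0,0,0,0,0,0,0],
  fingers=0,
  squeeze=25,
)

```text
time: 16.55
ee_pos: [0.4558, -0.3863, 0.0368]
eef_rot: [0.998, 0.07, 0.0, -0.0]
ft_force: [-0.4, 2.4, 2.9]
width: 0.0228
grip_force: 25.0
```

Emit:
arm_command(
  moves=[0,0,-1,0,0,0,-2.5,0,0,0,-3,0,0,0,-3,0,0,0,-3,0,0,0,-3,0,0,0,-2.5,0,0,0,-1,0,0,0,0,0,0,0,0,0],
)

```text
time: 17.38
ee_pos: [0.4552, -0.3864, 0.2256]
eef_rot: [0.998, 0.07, -0.0, -0.0]
ft_force: [-0.8, -0.5, -4.0]
width: 0.0228
grip_force: 25.0
```

Emit:
arm_command(
  moves=[0.6,-1,0,0,1.3,-2,0,0,1.7,-2.5,0,0,1.7,-2.5,0,0,1.7,-2.5,0,0,1.7,-2.5,0,0,1.6,-2.5,0,0,1.1,-1.6,0,0,0.6,-0.9,0,0,0,0,0,0,0,0,0,0],
)

```text
time: 18.3
ee_pos: [0.5485, -0.1916, 0.2254]
eef_rot: [0.998, 0.07, -0.001, -0.0]
ft_force: [-0.6, -0.8, -2.9]
width: 0.0235
grip_force: 25.0
```

```bash
python3 - <<'E'
from h import *
I,im=snap('wrist','w7.png');s=r.read_state();print(s['ee_pos'])
def show(n,p):print(n,np.round(proj(I,p),0))
show('bigknob',(.605,-.185,.207));
g=(im.max(2)<75).astype(np.uint8)[:240];n,l,st,cc=cv2.connectedComponentsWithStats(g)
for k in range(1,n):
    if st[k,4]>150:print(st[k],cc[k])
E
```

```text
[ 0.54824979 -0.19276083  0.22566312]
bigknob [318. 151.]
[200   0  66   9 198] [238.6010101    3.18181818]
[  0  61  60 132 823] [ 39.83718104 131.71688943]
[  73   63  106   51 1303] [140.33231005  86.81657713]
[ 274   95   81   81 5004] [314.01678657 134.47981615]
[   0   96   28   82 1618] [ 10.86402967 139.19406675]
[140 136  19  18 283] [148.51236749 144.04240283]
[145 148  41  33 404] [165.93069307 161.94306931]
[518 154  45  45 681] [531.80176211 172.05433186]
[551 174  33  27 429] [564.50815851 184.38461538]
[ 56 183  29  54 327] [ 65.57798165 205.93577982]
[ 279  201   74   39 2014] [314.72591857 223.05610725]
[175 220  47  20 628] [202.29140127 230.75796178]
```

Emit:
arm_command(
  moves=[0,0,1,0,0,0,1.5,0,0,0,1.3,0,0,0,0.8,0,0,0,0.4,0,0,0,0.2,0,0,0,0,0],
)

```text
time: 18.93
ee_pos: [0.549, -0.1919, 0.1744]
eef_rot: [0.998, 0.07, -0.0, 0.0]
ft_force: [0.5, -0.1, -3.1]
width: 0.0228
grip_force: 25.0
```

Emit:
arm_command(
  moves=[0,0,0.2,0,0,0,0.2,0,0,0,0,0,0,0,0,0],
)

```text
time: 19.27
ee_pos: [0.5492, -0.1915, 0.1707]
eef_rot: [0.998, 0.07, 0.0, 0.0]
ft_force: [-0.1, 0.0, -3.7]
width: 0.0234
grip_force: 25.0
```

Emit:
arm_command(
  moves=[0,0,0.2,0,0,0,0.2,0,0,0,0,0,0,0,0,0],
)

```text
time: 19.6
ee_pos: [0.549, -0.1914, 0.1663]
eef_rot: [0.998, 0.07, -0.0, -0.0]
ft_force: [-0.2, -0.3, -2.5]
width: 0.0232
grip_force: 25.0
```

```bash
python3 tilt.py a4
```

```text
shift px [ 0.125 -0.75 ] score 0.993 dz mm 2.8 tilt -0.104 ee [ 0.549  -0.1914  0.1663] t 19.6
```

Emit:
arm_command(
  moves=[0,0,0.3,0,0,0,0.3,0,0,0,0.3,0,0,0,0.3,0,0,0,0,0,0,0,0,0],
)

```text
time: 20.15
ee_pos: [0.5489, -0.1912, 0.1541]
eef_rot: [0.998, 0.07, -0.0, -0.0]
ft_force: [-1.0, 1.8, 0.3]
width: 0.0232
grip_force: 25.0
```

Emit:
arm_command(
  moves=[0,0,0.3,0,0,0,0.3,0,0,0,0,0,0,0,0,0,0,0,0,0],
)

```text
time: 20.57
ee_pos: [0.5492, -0.1914, 0.1486]
eef_rot: [0.998, 0.07, -0.0, -0.0]
ft_force: [0.5, 1.4, -1.1]
width: 0.023
grip_force: 25.0
```

```bash
python3 tilt.py a5
```

```text
shift px [ 0.375 -4.   ] score 0.92 dz mm 15.0 tilt -0.031 ee [ 0.5492 -0.1914  0.1486] t 20.5667
```

Emit:
arm_command(
  moves=[0,0,0.3,0,0,0,0.2,0,0,0,0,0,0,0,0,0],
)

```text
time: 20.95
ee_pos: [0.549, -0.1915, 0.1433]
eef_rot: [0.998, 0.07, -0.0, -0.0]
ft_force: [-0.4, 0.3, -0.7]
width: 0.0234
grip_force: 25.0
```

Emit:
arm_command(
  moves=[0,0,0,0,0,0,0,0,0,0,0,0,0,0,0,0,0,0,0,0,0,0,0,0],
  fingers=60,
)

```text
time: 21.45
ee_pos: [0.5492, -0.1916, 0.1437]
eef_rot: [0.998, 0.07, 0.0, 0.0]
ft_force: [-0.6, 0.2, 0.5]
width: 0.0501
grip_force: 0.0
```

Emit:
arm_command(
  moves=[0,0,-1,0,0,0,-2,0,0,0,-3,0,0,0,-3,0,0,0,-3,0,0,0,-1,0,0,0,0,0,0,0,0,0,0,0,0,0,0,0,0,0,0,0,0,0,0,0,0,0],
)

```text
time: 22.45
ee_pos: [0.5488, -0.1914, 0.2727]
eef_rot: [0.998, 0.07, -0.001, -0.0]
ft_force: [-0.0, -0.2, -0.2]
width: 0.0521
grip_force: 0.0
```

```bash
python3 tilt.py a6; python3 - <<'E'
from h import *
I,im=snap('wrist','w8.png')
print(proj(I,(.549,-.191,.155)),proj(I,(.605,-.185,.167)))
g=(im.max(2)<75).astype(np.uint8)[:240];n,l,st,cc=cv2.connectedComponentsWithStats(g)
for k in range(1,n):
    if st[k,4]>250:print(st[k],cc[k])
E
```

```text
shift px [-0.125 -9.875] score 0.904 dz mm 37.5 tilt 0.101 ee [ 0.5488 -0.1914  0.2727] t 22.45
(np.float64(314.82739093551265), np.float64(193.3638473514364)) (np.float64(316.99277088514236), np.float64(134.88123022038394))
[118   0 155  20 436] [204.07798165   8.5733945 ]
[  0  58  55 133 584] [ 39.79965753 121.56678082]
[130  69  65  44 826] [167.84987893  90.76997579]
[   0   93   34   86 2116] [ 13.53544423 138.07183365]
[ 286   97   58   58 2653] [314.56615153 125.52167358]
[ 58 133  30  89 443] [ 69.76297968 176.32505643]
[168 143  33  26 337] [184.87537092 153.71810089]
[498 149  36  41 486] [509.37242798 165.05761317]
[ 296  161   37   43 1189] [313.89150547 180.88309504]
[527 166  26  24 297] [536.89225589 175.12794613]
[201 204  31  36 916] [216.87227074 222.41921397]
```

Emit:
arm_command(
  moves=[-0.7,-1.5,0,0,-1.4,-3.2,0,0,-1.5,-3.5,0,0,-1.3,-3.1,1,0,-0.8,-2,3,0,0,0,3,0,0,0,1,0,0,0,0,0,0,0,0,0,0,0,0,0],
)

```text
time: 23.38
ee_pos: [0.4752, -0.0686, 0.1951]
eef_rot: [0.998, 0.07, 0.001, 0.0]
ft_force: [0.4, 0.4, -0.3]
width: 0.0525
grip_force: 0.0
```

```bash
python3 tilt.py a7; python3 - <<'E'
from h import *
s=r.read_state();I,im=snap('wrist','w9.png');M=R.from_quat(s['eef_rot']).as_matrix()
print(s['ee_pos'],proj(I,(.473,-.068,.112)))
g=(im.max(2)<60).astype(np.uint8)[:236];n,l,st,cc=cv2.connectedComponentsWithStats(g)
for k in range(1,n):
    if st[k,4]>250:print(st[k],cc[k])
    if st[k,4]>700 and 250<cc[k][0]<380: # top face ~ lower 33 rows
        p=plane(I,(st[k,0]+st[k,2]/2,st[k,1]+st[k,3]-17),.112);print(p,M.T@(p-s['ee_pos'])*100)
cv2.imwrite('pics/c9.png',im)
E
```

```text
shift px [-0.125 -9.875] score 0.904 dz mm 37.5 tilt 0.101 ee [ 0.4752 -0.0686  0.1951] t 23.3833
[ 0.47523182 -0.06847077  0.19513513] (np.float64(314.26025480556666), np.float64(208.2595443730096))
[   0    0   64   48 1028] [21.06809339 22.72859922]
[ 79   0  63 198 982] [121.43788187 103.02342159]
[ 444   15  119   85 6945] [499.34730022  56.55435565]
[257  24  21  23 390] [266.98974359  34.86153846]
[259  74  19  21 290] [268.51034483  83.82413793]
[ 446  113   80   51 2776] [483.2064121  139.30763689]
[ 308  178   38   52 1462] [326.15184679 203.02325581]
[ 0.47026481 -0.07933006  0.112     ] [-0.66133007  1.00173607  8.31261765]
```

Emit:
arm_command(
  moves=[0,0.5,1,0,0,0.4,2,0,0,0,3,0,0,0,2.5,0,0,0,1.2,0,0,0,0.5,0,0,0,0,0,0,0,0,0],
)

```text
time: 24.15
ee_pos: [0.4758, -0.077, 0.0921]
eef_rot: [0.998, 0.07, 0.0, 0.0]
ft_force: [0.0, 0.0, 0.3]
width: 0.0519
grip_force: 0.0
```

Emit:
arm_command(
  moves=[0,-0.7,0,0,0,-0.8,0,0,0,-0.8,0,0,0,-0.8,0,0,0,-0.8,0,0,0,-0.8,0,0,0,-0.8,0,0,0,0,0,0,0,0.6,0,0,0,0,0,0,0,0,0,0,0,0,0,0],
)

```text
time: 25.15
ee_pos: [0.4684, -0.0286, 0.0914]
eef_rot: [0.998, 0.07, -0.0, -0.0]
ft_force: [0.6, -0.4, -0.8]
width: 0.0519
grip_force: 0.0
```

Emit:
arm_command(
  moves=[0,0,0,0,0,0,0,0,0,0,0,0,0,0,0,0,0,0,0,0,0,0,0,0,0,0,0,0,0,0,0,0,0,0,0,0,0,0,0,0,0,0,0,0],
)

```text
time: 26.07
ee_pos: [0.4685, -0.0282, 0.0916]
eef_rot: [0.998, 0.07, 0.0, 0.0]
ft_force: [0.7, 0.5, 0.2]
width: 0.0521
grip_force: 0.0
```

```bash
python3 tilt.py a8
```

```text
shift px [ 0.125 -6.875] score 0.91 dz mm 26.0 tilt 0.033 ee [ 0.4685 -0.0282  0.0916] t 26.0667
```

Now it floats, at a tilt of about +0.035 to 0.045. I'll push about 16 mm more.

Emit:
arm_command(
  moves=[0,-0.6,0,0,0,-0.5,0,0,0,-0.5,0,0,0,-0.6,0,0,0,0,0,0,0,0.8,0,0,0,0,0,0,0,0,0,0,0,0,0,0,0,0,0,0,0,0,0,0,0,0,0,0],
)

```text
time: 27.12
ee_pos: [0.4665, -0.0143, 0.0915]
eef_rot: [0.998, 0.07, 0.0, 0.0]
ft_force: [0.2, -0.0, -0.5]
width: 0.0521
grip_force: 0.0
```

Emit:
arm_command(
  moves=[0,0,0,0,0,0,0,0,0,0,0,0,0,0,0,0,0,0,0,0,0,0,0,0,0,0,0,0,0,0,0,0,0,0,0,0,0,0,0,0,0,0,0,0],
)

```text
time: 28.03
ee_pos: [0.4665, -0.0143, 0.0916]
eef_rot: [0.998, 0.07, 0.0, 0.0]
ft_force: [-0.8, 0.9, -0.1]
width: 0.0523
grip_force: 0.0
```

```bash
python3 tilt.py a9
```

```text
shift px [ 0.25  -5.375] score 0.913 dz mm 20.3 tilt -0.001 ee [ 0.4665 -0.0143  0.0916] t 28.0333
```

Emit:
arm_command(
  moves=[0,0,-0.5,0,0,0,-2,0,0,0,-3,0,0,0,-3,0,0,0,-3,0,0,0,-2,0,-2,0,0,0,-3,0,0,0,-3,0,0,0,-2,0,0,0,0,0,0,0,0,0,0,0],
)

```text
time: 29.08
ee_pos: [0.3672, -0.0285, 0.2272]
eef_rot: [0.998, 0.07, 0.001, 0.0]
ft_force: [-0.3, -0.2, 0.5]
width: 0.0528
grip_force: 0.0
```

Emit:
arm_command(
  moves=[0,0,0,0,0,0,0,0,0,0,0,0,0,0,0,0,0,0,0,0,0,0,0,0],
)

```text
time: 29.58
ee_pos: [0.3676, -0.0283, 0.2264]
eef_rot: [0.998, 0.07, -0.0, -0.0]
ft_force: [0.5, 0.5, 0.6]
width: 0.0524
grip_force: 0.0
```

```bash
python3 tilt.py b1; python3 - <<'E'
from h import *
a=cv2.imread('pics/b1.png');s=snap('wrist','wb.png')
cv2.imwrite('pics/fin.png',np.hstack([cv2.resize(a[90:250,230:390],(400,400),interpolation=cv2.INTER_CUBIC),cv2.resize(s[1],(400,400))]))
E
```

```text
shift px [ 0.25  -5.375] score 0.914 dz mm 20.3 tilt -0.001 ee [ 0.3676 -0.0283  0.2264] t 29.5833
```

View pics/fin.png

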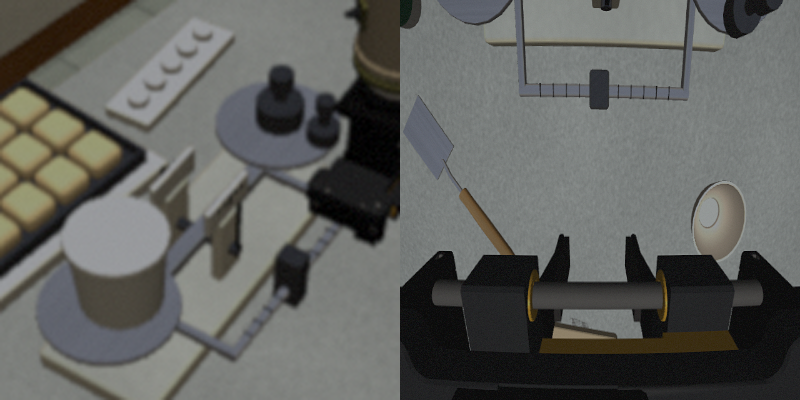

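```bash
python3 - <<'E'
import cv2
b=cv2.imread('pics/b1.png');up=lambda a:cv2.resize(a,None,fx=8,fy=8,interpolation=cv2.INTER_CUBIC)
# large weight in b1 about x 331-352, y 115-144 ; tub 254-302
for name,(x0,y0,x1,y1) in dict(weight=(329,114,352,144),tub=(253,166,303,222)).items():
    t=up(b[y0:y1,x0:x1])
    for f in('s3','a6','a7','b1'):
        w=up(cv2.imread(f'pics/{f}.png')[y0-14:y1+14,x0-5:x1+5])
        _,v,_,p=cv2.minMaxLoc(cv2.matchTemplate(w,t,cv2.TM_CCOEFF_NORMED));print(name,f,p[0]/8-5,p[1]/8-14,round(v,3))
E
```

```text
weight s3 0.125 -6.625 0.996
weight a6 -0.375 3.875 0.996
weight a7 5.0 -14.0 0.737
weight b1 0.0 0.0 1.0
tub s3 -0.75 4.625 0.849
tub a6 0.25 -3.75 0.925
tub a7 0.25 -3.75 0.925
tub b1 0.0 0.0 1.0
```

```bash
python3 - <<'E'
from h import *
S=info('side')
for p in((.605,-.185,.12),(.557,.141,.165)):
    a=np.array(proj(S,p));print([np.round(np.array(proj(S,(p[0],p[1],p[2]+d)))-a,2) for d in(.0204,-.0204)])
s=r.read_state();I,im=snap('wrist','wc.png');M=R.from_quat(s['eef_rot']).as_matrix()
p=plane(I,(318,80),.118);print(s['ee_pos'],p,M.T@(p-s['ee_pos'])*100)
E
```

```text
[array([ 0.26, -5.21]), array([-0.26,  5.1 ])]
[array([-0.5 , -5.36]), array([0.49, 5.23])]
[ 0.3675316  -0.02834439  0.2264653 ] [ 0.46807478 -0.01639728  0.118     ] [10.12445784  0.22699433 10.84470698]
```

Tracking the weight, a cleaner match against both stops, gives a tilt of about +0.03, so the poise needs roughly 13 mm more. I'll retrace the path and push.

Emit:
arm_command(
  moves=[2,0,0,0,3,0,0,0,3,0,0,0,2,0,0,0,0,0,2,0,0,0,3,0,0,0,3,0,0,0,3,0,0,0,1.8,0,0,0,0.6,0,0,0,0,0,0,0,0,0],
)

```text
time: 30.73
ee_pos: [0.4671, -0.0143, 0.0934]
eef_rot: [0.998, 0.07, 0.0, 0.0]
ft_force: [0.2, 0.1, -0.0]
width: 0.0521
grip_force: 0.0
```

Emit:
arm_command(
  moves=[0,-0.7,0,0,0,-0.5,0,0,0,-0.5,0,0,0,-0.4,0,0,0,0,0,0,0,0.8,0,0,0,0,0,0,0,0,-1,0,0,0,-3,0,0,0,-3,0,0,0,-3,0,0,0,-3,0],
)

```text
time: 31.73
ee_pos: [0.4644, -0.0015, 0.2248]
eef_rot: [0.998, 0.07, 0.0, -0.0]
ft_force: [1.4, 0.4, -0.1]
width: 0.0519
grip_force: 0.0
```

Emit:
arm_command(
  moves=[-2,0,0,0,-3,0,0,0,-3,0,0,0,-2,0,0,0,0,0,0,0,0,0,0,0,0,0,0,0,0,0,0,0,0,0,0,0,0,0,0,0,0,0,0,0],
)

```text
time: 32.65
ee_pos: [0.3659, -0.0154, 0.2224]
eef_rot: [0.998, 0.07, -0.0, -0.0]
ft_force: [0.5, 0.0, 0.2]
width: 0.0522
grip_force: 0.0
```

```bash
cat > wt.py <<'E'
import sys
from h import *
snap('side',sys.argv[1]+'.png')
b=cv2.imread('pics/b1.png');up=lambda a:cv2.resize(a,None,fx=8,fy=8,interpolation=cv2.INTER_CUBIC)
for name,(x0,y0,x1,y1) in dict(large=(329,114,352,144),small=(352,126,368,151)).items():
    t=up(b[y0:y1,x0:x1])
    for f in('s3','a6',sys.argv[1]):
        w=up(cv2.imread(f'pics/{f}.png')[y0-14:y1+14,x0-5:x1+5])
        _,v,_,p=cv2.minMaxLoc(cv2.matchTemplate(w,t,cv2.TM_CCOEFF_NORMED));print(name,f,p[0]/8-5,p[1]/8-14,round(v,3))
E
python3 wt.py d1; python3 tilt.py d2;python3 -c "
from h import *
print(r.read_state()['ee_pos'])"
```

```text
large s3 0.125 -6.625 0.996
large a6 -0.375 3.875 0.996
large d1 0.0 -1.25 0.998
small s3 0.875 -4.875 0.378
small a6 -0.625 3.875 0.767
small d1 -0.125 -0.75 0.681
shift px [ 0.375 -4.   ] score 0.921 dz mm 15.0 tilt -0.031 ee [ 0.3658 -0.0154  0.2224] t 32.7
[ 0.36575091 -0.01541022  0.22240927]
```

```bash
python3 - <<'E'
import cv2
up=lambda a:cv2.resize(a,None,fx=8,fy=8,interpolation=cv2.INTER_CUBIC)
for ref,(x0,y0,x1,y1) in (('d1',(264,188,290,214)),('d1',(262,190,292,210)),('b1',(264,188,290,214))):
    t=up(cv2.imread(f'pics/{ref}.png')[y0:y1,x0:x1])
    for f in('s3','a6','a8','b1','d1'):
        w=up(cv2.imread(f'pics/{f}.png')[y0-9:y1+9,x0-3:x1+3])
        _,v,_,p=cv2.minMaxLoc(cv2.matchTemplate(w,t,cv2.TM_CCOEFF_NORMED));print(ref,f,p[0]/8-3,p[1]/8-9,round(v,3))
E
```

```text
d1 s3 0.875 5.375 0.999
d1 a6 -0.125 -5.625 0.999
d1 a8 -0.25 -2.75 0.999
d1 b1 -0.125 -1.25 0.999
d1 d1 0.0 0.0 1.0
d1 s3 0.875 5.375 0.999
d1 a6 -0.125 -5.625 0.999
d1 a8 -0.25 -2.75 0.999
d1 b1 -0.125 -1.25 0.999
d1 d1 0.0 0.0 1.0
b1 s3 1.0 6.75 0.999
b1 a6 0.0 -4.375 0.999
b1 a8 0.0 -1.5 0.999
b1 b1 0.0 0.0 1.0
b1 d1 0.125 1.25 0.999
```

A tight tub template puts the beam midway between the stops (5.4 px to one, 5.6 px to the other), a tilt of about 0.00. That agrees with the weight track, and the gripper is clear, so I'm handing in.

```bash
python3 -c "
from h import *
print(r.close_job())"
```

```text
the job is handed in; nothing more can be done
None
```

The job is handed in: the tub is still on its platform, the large and small weights stand upright on the other, and the poise was pushed until the beam floated at about 0.00 rad by camera measurement; no verdict was returned.

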